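# Fetch the ink jar from behind the bottles

## Task

Without disturbing the low ink jar, clear the amber bottle, the spray can and the square bottle out of the wooden caddy and stand all three in the grey plastic tray; only then fetch the ink jar and set it centred on the white coaster on the drawing board. After that put each of the three back upright on the very spot in the caddy where it stood at the start (within about a centimetre; which way it is turned does not matter). Keep everything upright, and leave the coffee cup, the pencil pot and the charcoal box alone.

Things in the scene. Friction and masses are not known exactly. Their poses are not given: they have to be found in the camera images.
- bottle: Loose round amber bottle with narrow neck and small black round screw cap, paper label; about 0.20 kg, 145 tall. Body 54 diameter up to height 80, shoulder narrowing to a neck of 26 diameter from height 102 to 117, cap 32 diameter from 117 to 145 (grip here). Origin at the centre of its underside, z up.
- can: Loose straight round spray can, aluminium with a round white cap; about 0.18 kg, 140 tall. Body 52 diameter up to 112, cap 42 diameter from 112 to 140 (grip here). Origin at the centre of its underside, z up.
- square_bottle: Loose white plastic bottle of square section with round white screw cap; about 0.20 kg, 138 tall. Body 50 x 50 up to height 90, a 38 x 38 step from 90 to 96, neck 26 diameter from 96 to 108, cap 34 diameter from 108 to 138 (grip here). Origin at the centre of its underside, z up, x and y along its sides.
- ink_jar: Loose low round ink jar, all black, with a wide flat black lid; about 0.16 kg, 46 tall, body 56 diameter up to height 28, lid 54 diameter from 28 to 46. It stands at the caddy's +x side, hemmed in by the three tall containers. Origin at the centre of its underside, z up.
- caddy: Fixed low wooden caddy, open on top, 210 (its x) x 220 (its y) x 18 tall, walls 4 thick, inner floor 4 above its underside. Round cork discs 62 in diameter on its floor show the spots: three for the tall containers at about (-45, 0), (30, 70), (30, -70), which of them stands where differs from start to start, and one for the ink jar at about (35, 0). Each stands within about 5 of its disc's centre. Origin at the centre of its underside, on the table; turned a little about z.
- side_tray: Fixed empty grey plastic tray, the side area: 210 (its x) x 220 (its y) x 18 tall, walls 4 thick, inner floor 4 above its underside. Origin at the centre of its underside, on the table; turned a little about z.
- coaster: Fixed round white ceramic coaster, 90 diameter, 6 thick, flat top, lying on a 9 thick drawing board (210 x 220, kraft paper with a charcoal sketch). Origin at the centre of its underside, 9 above the table; its top is 6 above its origin.
- coffee_cup: Bystander, loose: white paper coffee cup with lid and red band, 82 widest diameter, 112 tall. Origin at the centre of its underside. Not to be moved.
- pencil_pot: Bystander, loose: grey pot with pencils, 80 diameter, 95 tall, pencils up to 170. Origin at the centre of its underside. Not to be moved.
- charcoal_box: Bystander, loose: small open cardboard box of charcoal sticks, 50 x 85 x 26 tall, on the far side of the work. Origin at the centre of its underside. Not to be moved.

How it is judged (in metres and radians):
On the way, in this order (a step that is already met when the one before it is completed fails the run):
1. bottle, can and square bottle all stand upright and released in the grey tray, the ink jar still in its place in the caddy (within 20 mm) (x of bottle in the frame of side_tray between -0.082 and 0.082 m and y of bottle in the frame of side_tray between -0.087 and 0.087 m and z of each of bottle, can, square_bottle in the frame of side_tray below 0.01 m and angle between each of bottle, can, square_bottle's own z axis and vertical below 0.1 rad and linear speed of each of bottle, can, square_bottle below 0.03 m/s and x of can in the frame of side_tray between -0.082 and 0.082 m and y of can in the frame of side_tray between -0.087 and 0.087 m and x of square_bottle in the frame of side_tray between -0.082 and 0.082 m and y of square_bottle in the frame of side_tray between -0.087 and 0.087 m and distance of ink_jar from where it was at the start of the episode below 0.02 m and contact force between each of bottle, can, square_bottle and the fingers below 0.1 N), for 0.2 s.
2. the ink jar stands released on the coaster, within 12 mm of its centre, while the three others are still in the grey tray (horizontal distance between ink_jar and coaster below 0.012 m and z of ink_jar in the frame of coaster between 0.002 and 0.01 m and angle between each of ink_jar, bottle, can, square_bottle's own z axis and vertical below 0.1 rad and linear speed of each of ink_jar, bottle, can, square_bottle below 0.03 m/s and x of bottle in the frame of side_tray between -0.082 and 0.082 m and y of bottle in the frame of side_tray between -0.087 and 0.087 m and z of each of bottle, can, square_bottle in the frame of side_tray below 0.01 m and x of can in the frame of side_tray between -0.082 and 0.082 m and y of can in the frame of side_tray between -0.087 and 0.087 m and x of square_bottle in the frame of side_tray between -0.082 and 0.082 m and y of square_bottle in the frame of side_tray between -0.087 and 0.087 m and contact force between ink_jar and the fingers below 0.1 N), for 0.2 s.
At the end, for the whole second after the job is handed in: The ink jar stands upright on the coaster, its centre within 12 mm of the coaster's; bottle, can and square bottle each stand upright, within 15 mm of where they themselves stood at the start; all at rest and released (horizontal distance between ink_jar and coaster below 0.012 m and z of ink_jar in the frame of coaster between 0.002 and 0.01 m and angle between each of ink_jar, bottle, can, square_bottle's own z axis and vertical below 0.1 rad and linear speed of each of ink_jar, bottle, can, square_bottle below 0.03 m/s and distance of each of bottle, can, square_bottle from where it was at the start of the episode below 0.015 m and contact force between each of ink_jar, bottle, can, square_bottle and the fingers below 0.1 N); the robot touches nothing.
It fails at once if the bottle, the can, the square bottle or the ink jar is tipped by more than 0.6 rad (angle between any of bottle, can, square_bottle, ink_jar's own z axis and vertical above 0.6 rad).
It fails at once if the coffee cup, the pencil pot or the charcoal box is moved by more than 25 mm (distance of any of coffee_cup, pencil_pot, charcoal_box from where it was at the start of the episode above 0.025 m).
It also fails if it takes over 147 s, if anything falls off the work surface, if the arm or the gripper's body presses on something with over 40 N, if the wrist force passes 120 N, or if a joint passes its speed limit or range.

## Robot

A 6-joint arm with a two-finger parallel gripper is mounted at the origin on the work surface. World frame = base frame: x ahead of the robot, y to its left, z up, the work surface at z = 0. Lengths are in mm, angles in rad, forces in N, time in s.
With the tool pointing down it reaches from about 400 to 925 mm from the base axis. Payload 12.5 kg.
Tool frame: the origin (TCP) lies midway between the tips of the shut fingers; the grasp point (between the pads) lies 19 mm behind it (env.grip_depth is the distance from the TCP to the grasp point, in mm); z points along the fingers, y is the line along which they close (so a half turn about z gives the same grasp; the last joint's range is limited). The gripper opens to 95 mm and grips with 3 to 60 N. Pads are 20 mm wide; open, the fingers measure 119 mm over their backs; the gripper's body (75 mm by 180 mm) begins 59 mm behind the grasp point.
Start: joints at [-1.341, 0.491, 1.559, -0, 1.092, -0.106], TCP at [205.976, -590.102, 214.661] pointing down, gripper open.
Joint ranges: [-3.1, 3.1], [-0.84, 2.19], [0.05, 2.79], [-1.13, 4.28], [0.06, 2.93], [-2.69, 2.69]. Speed limits (rad/s): [2.22, 2.22, 2.79, 3.14, 3.14, 3.14].

## Interface

Orientations are given as [roll, pitch, yaw] about the fixed x, y, z axes, in that order (R = Rz(yaw) Ry(pitch) Rx(roll)).
In Python, from cell import monitor, viewer, order, env gives the robot as it stands.
- The arm moves only by the tool move_arm, never from a script. Its argument "moves" is one flat list of numbers, 4 for each row, row after row: the shift along the tool's x, y, z normalised to -1 to 1, where 1 is 0.15 m, then the turn about the tool's z normalised to -1 to 1, where 1 is pi/2 rad. A call has 1 to 10 rows; each row shifts and turns the commanded pose from where the row before left it, along the tool's axes as they then stand; what a row does not reach is not made up. A row lasts 1/8 s, in which the tool goes at most 62.5 mm and 10.7 degrees, less where a joint would pass 70% of its speed; a pose out of reach is approached as far as the arm can. A call with a number of a shift or a turn outside -1 to 1 is refused whole. A call with a gripper value outside its range is refused whole. "claw" is the finger opening in mm, from 0 to 95.1, set as the call begins (left out, the last holds). The fingers move at their own pace and stop on an object; the grip force is fixed at half the most. Time passes only in rows, so rows that do not move let the fingers close. It gives the time, the measured TCP pose, the force, the opening and the grip force at its end, in the units of the state.
- monitor.state(): the state, without advancing time (a new reading comes with each control period).
- viewer.read_camera(name): name is "scene" or "top" or "wrist"; returns the picture (384x512x3 uint8, red, green, blue); there is no depth.
- viewer.camera_info(name): a dict with "K" (3x3 intrinsics, pixels), "camera_from_world" (4x4, takes a point from world to camera coordinates). Camera axes: x right, y down, z forward; pixel columns grow to the right and rows downward; lengths in mm; the calibration is good to about 2 mm. A picture is of the moment at which its call begins: read the wrist's pose just before it. camera_info takes no time and is no camera call; for the wrist camera it gives the pose at the moment of the call.
- order.job_done(): hands the job in; it is judged then, once.
The state is a dict: "t": time; "joints": joint angles; "qvel": joint speeds; "tau": joint torques, N m; "eef_pos": TCP position; "tcp_rot": TCP orientation; "ft_force": force on the tool from outside, world axes, zero at the start; "moment": the same for the moment, N m; "opening": opening from 0.0 (shut) to 1.0 (fully open); "grip_force": force on a finger pad.
Only numpy, scipy, OpenCV 4.12 (cv2) and the standard library are available. Lean on these libraries where they do the work, as an engineer would, in place of code of your own. Each camera call takes 0.05 s, during which the arm holds its last target. There are 200 camera calls.

## Working session

There is one attempt and no reset: what is moved stays moved. The work goes in short steps, Python scripts to look and compute and a tool call to move; the robot and the scene stay as the last step left them, time stands still between calls to the robot, and variables do not carry over. Pictures are saved under pics/ and viewed, at most 14 in all, crops included, and the job is handed in when it is done.

Besides the shell and the picture viewer there is one more tool, called after ">>>" by a JSON object that holds its "name" and its "arguments". move_arm: Moves the arm, as the interface text tells. Scaled input: -1 to 1 covers 0.15 m each way for a shift and pi/2 rad each way for a turn. Its arguments: {"type":"object","properties":{"moves":{"type":"array"},"claw":{"type":"number"}},"required":["moves"]}

```bash
ls; mkdir -p pics
python3 - <<'E'
from cell import monitor, viewer, order, env
import cv2,numpy as np
s=monitor.state();print(s)
for n in("scene","top","wrist"):
    im=viewer.read_camera(n);cv2.imwrite(f"pics/{n}0.png",im[:,:,::-1])
    i=viewer.camera_info(n);print(n,np.round(i["K"],1).tolist(),np.round(i["camera_from_world"],3).tolist())
E
```

```text
pics
{'t': 0.0, 'joints': array([-1.34062615e+00,  4.91557909e-01,  1.55944646e+00, -3.35115478e-06,
        1.09170137e+00, -1.05600156e-01]), 'qvel': array([-0.00076357, -0.0017566 , -0.00046147, -0.00019065,  0.00046992,
        0.00112055]), 'tau': array([ 3.56812707e-03, -6.12636566e+01, -2.58179677e+01,  6.94006914e-02,
        4.82691871e-02, -1.25339643e-04]), 'eef_pos': array([ 205.90019711, -589.85283639,  214.06380538]), 'tcp_rot': array([-3.14048546e+00, -1.14367381e-04,  3.35771811e-01]), 'ft_force': array([-0.29748425, -0.11603436,  0.03864743]), 'moment': array([ 0.01043973,  0.00581606, -0.01698993]), 'grip_force': 0.0, 'opening': 0.9954199013861855}
scene [[419.5, 0.0, 265.0], [0.0, 419.5, 192.2], [0.0, 0.0, 1.0]] [[0.712, 0.703, 0.005, -435.338], [0.563, -0.566, -0.602, -329.349], [-0.42, 0.431, -0.799, 1479.352], [0.0, 0.0, 0.0, 1.0]]
top [[395.6, 0.0, 257.7], [0.0, 395.6, 190.1], [0.0, 0.0, 1.0]] [[-0.022, -1.0, -0.006, 13.854], [-0.994, 0.022, -0.104, 614.016], [0.104, 0.003, -0.995, 1175.658], [0.0, 0.0, 0.0, 1.0]]
wrist [[340.4, 0.0, 254.7], [0.0, 340.4, 188.5], [0.0, 0.0, 1.0]] [[0.329, -0.944, -0.002, -624.668], [-0.906, -0.316, 0.281, -32.647], [-0.266, -0.091, -0.96, 392.025], [0.0, 0.0, 0.0, 1.0]]
```

View pics/top0.png

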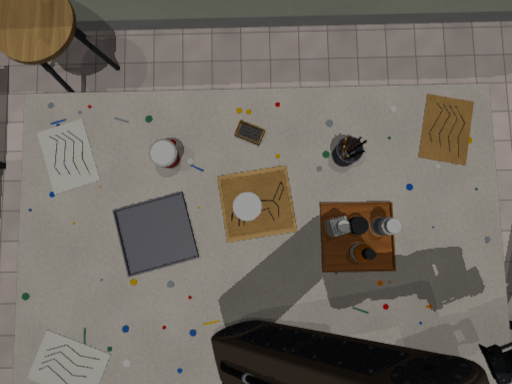

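View pics/scene0.png

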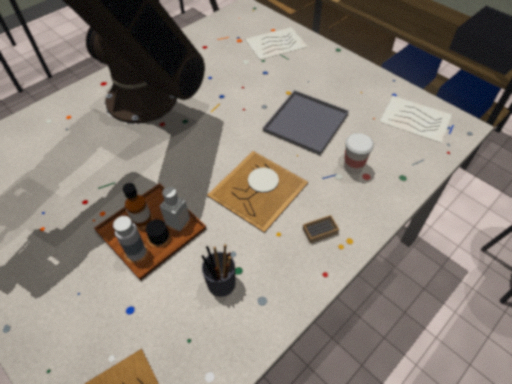

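The top view shows the tray at about (156,233), the coaster at (247,206), and the caddy at (357,237). In the caddy are the square bottle (340,226), jar (358,225), can (388,226) and amber bottle (364,254). I'll measure these next.

```bash
cat > h.py <<'E'
from cell import monitor, viewer, order, env
import cv2,numpy as np
def ray(info,uv,z):
    K=np.array(info["K"]);T=np.array(info["camera_from_world"])
    R,t=T[:3,:3],T[:3,3];c=-R.T@t
    d=R.T@np.linalg.inv(K)@np.array([uv[0],uv[1],1.])
    return c+d*(z-c[2])/d[2]
def proj(info,p):
    K=np.array(info["K"]);T=np.array(info["camera_from_world"])
    q=K@(T[:3,:3]@np.array(p,float)+T[:3,3]);return q[:2]/q[2]
def blob(mask,near=None):
    n,l,s,c=cv2.connectedComponentsWithStats(mask.astype(np.uint8))
    return [(c[i].round(1).tolist(),s[i].tolist(),l==i) for i in range(1,n) if s[i][4]>60]
def go(target,yaw,s=None):
    """remaining shift in tool-axes, units of the moves"""
    s=s or monitor.state()
    r,p,y=s["tcp_rot"]
    from scipy.spatial.transform import Rotation as Ro
    R=Ro.from_euler("xyz",[r,p,y]).as_matrix()
    return np.round(R.T@(np.array(target)-s["eef_pos"])/150,3),s["eef_pos"].round(1),s["tcp_rot"].round(3)
E
python3 - <<'E'
from h import *
im=cv2.imread("pics/top0.png");i=viewer.camera_info("top")
hsv=cv2.cvtColor(im,cv2.COLOR_BGR2HSV)
for n,uv in dict(tray=(156,233),coaster=(247,207),caddy=(357,237),cup=(164,153),pot=(348,150),box=(250,132)).items(): print(n,hsv[uv[1],uv[0]],ray(i,uv,10).round())
def sub(x0,y0,x1,y1):
    m=np.zeros(im.shape[:2],bool);m[y0:y1,x0:x1]=1;return m
H,S,V=cv2.split(hsv)
m=(V<140)&(S<90)&sub(105,185,205,280)
m=cv2.morphologyEx(m.astype(np.uint8),cv2.MORPH_OPEN,np.ones((3,3)))
b=max(blob(m),key=lambda b:b[1][4]);c=cv2.findContours(b[2].astype(np.uint8),0,2)[0][0]
r=cv2.minAreaRect(c);print("tray",r);print([ray(i,p,18).round() for p in cv2.boxPoints(r)],ray(i,r[0],18))
m=(S<60)&(V>150)&sub(228,188,265,225)
b=max(blob(m),key=lambda b:b[1][4]);print("coaster",b[0],b[1],ray(i,b[0],15))
m=(S>130)&(H<20)&sub(310,190,405,280)
c=np.vstack([x for x in cv2.findContours(m.astype(np.uint8),0,2)[0] if len(x)>15]);r=cv2.minAreaRect(c)
print("caddy",r,[ray(i,p,18).round() for p in cv2.boxPoints(r)],ray(i,r[0],18))
E
```

```text
tray [120  14  88] [491. 316.  10.]
coaster [ 15   3 152] [565.  35.  10.]
caddy [ 13 190  67] [ 465. -301.   10.]
cup [ 15   3 152] [740. 292.  10.]
pot [ 12 179  37] [ 737. -286.   10.]
box [20 16 48] [801.  21.  10.]
tray ((154.5, 232.0), (94.0, 99.0), 90.0)
[array([642., 473.,  18.]), array([635., 166.,  18.]), array([349., 168.,  18.]), array([356., 468.,  18.])] [493.68047302 318.89039555  18.        ]
coaster [247.0, 206.0] [234, 193, 27, 27, 581] [567.30008418  34.49298592  15.        ]
caddy ((357.55157470703125, 236.511474609375), (68.87480163574219, 73.41177368164062), 88.53119659423828) [array([ 571., -190.,   18.]), array([ 572., -416.,   18.]), array([ 364., -409.,   18.]), array([ 363., -188.,   18.])] [ 466.64288897 -300.68702363   18.        ]
```

View pics/wrist0.png

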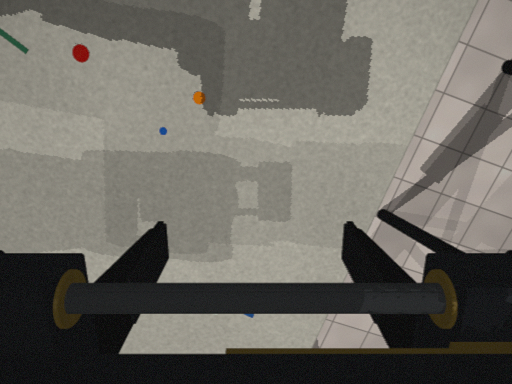

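>>> {"name": "move_arm", "arguments": {"moves": [0, 0, -0.22, 0.107, 0, 0, -0.22, 0.107, 0.194, -0.276, 0, 0, 0.194, -0.276, 0, 0, 0.194, -0.276, 0, 0, 0.194, -0.276, 0, 0, 0.194, -0.276, 0, 0, 0.194, -0.276, 0, 0, 0.194, -0.276, 0, 0, 0, 0, 0, 0], "claw": 95}}

```text
t: 1.4
eef_pos: [411.0, -298.0, 280.7]
tcp_rot: [-3.141, -0.0, 0.003]
ft_force: [-0.4, -1.1, -0.9]
opening: 1.0
grip_force: 0.0
```

Run:
```python
from h import *
i=viewer.camera_info("wrist");im=viewer.read_camera("wrist");cv2.imwrite("pics/w1.png",im[:,:,::-1])
import pickle;pickle.dump(i,open("w1.pkl","wb"));s=monitor.state();print(s["t"],s["eef_pos"],s["tcp_rot"])
for p in [(497,-371,140),(497,-230,140),(421,-300,145),(500,-300,50)]:print(proj(i,p))
```

```text
1.45 [ 410.32522369 -299.35744615  280.64463275] [3.14144707e+00 7.81728921e-05 2.38291245e-03]
[338.49026279  80.17790181]
[176.49139343  79.68040624]
[256.5527824  166.56453936]
[256.50836491  79.11314254]
```

View pics/w1.png

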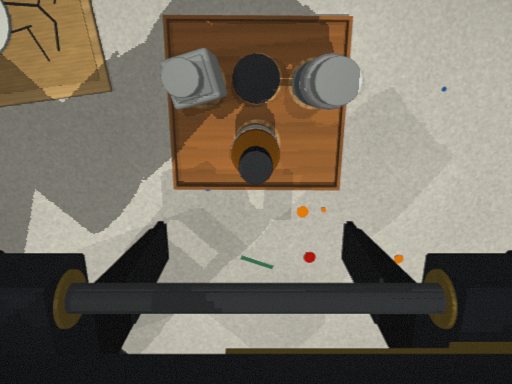

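The wrist view shows the square cap at about (184,76), jar lid (256,78), can cap (340,82) and bottle cap (255,167). These match the caddy layout. Next I'll fit circles.

Run:
```python
from h import *
import pickle
i=pickle.load(open("w1.pkl","rb"));im=cv2.imread("pics/w1.png");T=np.array(i["camera_from_world"]);f=i["K"][0][0]
g=cv2.cvtColor(im,cv2.COLOR_BGR2GRAY);k=4
vis=cv2.resize(im[20:200,150:370],None,fx=k,fy=k,interpolation=cv2.INTER_CUBIC)
gb=cv2.createCLAHE(4).apply(cv2.medianBlur(cv2.cvtColor(vis,cv2.COLOR_BGR2GRAY),7))
for n,uv,top,rad in[("sq",(184,76),142,17),("jar",(256,78),50,27),("can",(340,82),144,21),("bottle",(255,167),149,16)]:
    depth=(T[:3,:3]@ray(i,uv,top)+T[:3,3])[2];r=f*rad/depth*k
    x,y=int((uv[0]-150)*k),int((uv[1]-20)*k);w=int(r*1.6)
    x0,y0=max(x-w,0),max(y-w,0)
    c=cv2.HoughCircles(gb[y0:y+w,x0:x+w],cv2.HOUGH_GRADIENT,1.5,5,param1=60,param2=8,minRadius=int(r*.9),maxRadius=int(r*1.1)+1)[0][:3]
    for j,q in enumerate(c):
        p=np.array(q[:2])+(x0,y0);uv2=p/k+(150,20)-(.375,.375)
        print(n,uv2.round(1),"r",round(float(q[2])/k,1),"exp",round(r/k,1),ray(i,uv2,top).round(1))
        if j==0: cv2.circle(vis,tuple(int(a) for a in p),int(q[2]),(0,255,0),1)
cv2.imwrite("pics/w1c.png",vis[:,:800])
```

```text
sq [178.2  78.1] r 19.9 exp 19.7 [ 498.3 -232.   142. ]
sq [181.6  75.4] r 21.1 exp 19.7 [ 500.5 -235.   142. ]
sq [183.1  78.4] r 19.9 exp 19.7 [ 498.  -236.2  142. ]
jar [257.1  78.3] r 24.9 exp 24.1 [ 500.9 -300.6   50. ]
jar [255.2  77.9] r 24.9 exp 24.1 [ 501.3 -298.5   50. ]
jar [255.6  79.4] r 23.6 exp 24.1 [ 499.7 -298.9   50. ]
can [335.7  79.9] r 26.0 exp 24.4 [ 497.1 -367.6  144. ]
can [338.3  80.3] r 23.5 exp 24.4 [ 496.8 -369.9  144. ]
can [339.4  81.8] r 25.1 exp 24.4 [ 495.6 -371.   144. ]
bottle [254.9 164.7] r 18.5 exp 17.6 [ 423.6 -298.5  149. ]
bottle [255.3 166.9] r 16.8 exp 17.6 [ 421.5 -298.9  149. ]
bottle [256.4 168.4] r 17.6 exp 17.6 [ 420.2 -299.9  149. ]
```

View pics/w1c.png

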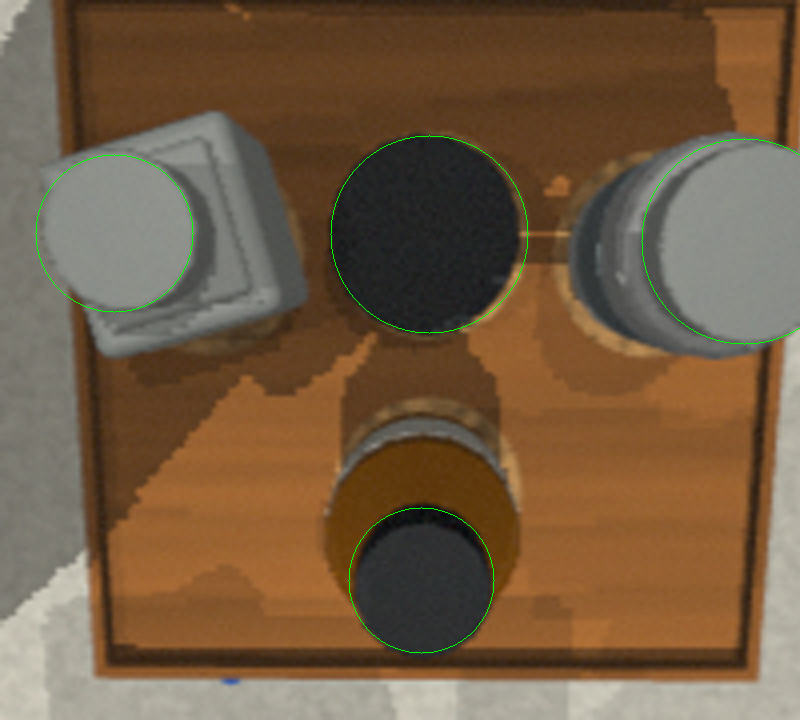

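The overlay agrees: square (498,-232), can (496,-370.5), bottle (422,-299.5), jar (501,-300). I'll take the square bottle first.

>>> {"name": "move_arm", "arguments": {"moves": [0.293, -0.225, 0, 0, 0.293, -0.225, 0, 0, 0, 0, 0, 0, 0, 0, 0.3, 0, 0, 0, 0.3, 0, 0, 0, 0.21, 0, 0, 0, 0, 0, 0, 0, 0, 0], "claw": 62}}

```text
t: 2.45
eef_pos: [497.8, -234.0, 160.3]
tcp_rot: [3.141, -0.001, -0.001]
ft_force: [-0.3, 0.3, 0.6]
opening: 0.653
grip_force: 0.0
```

Run:
```python
from h import *
cv2.imwrite("pics/w2.png",viewer.read_camera("wrist")[:,:,::-1]);s=monitor.state();print(go((498.3,-232,114),0,s),s["ft_force"],s["opening"])
```

```text
(array([ 0.002, -0.013,  0.311]), array([ 498. , -233.9,  160.6]), array([ 3.14e+00, -2.00e-03, -1.00e-03])) [-0.37754044  0.1659111   0.12412787] 0.6539962189491393
```

View pics/w2.png

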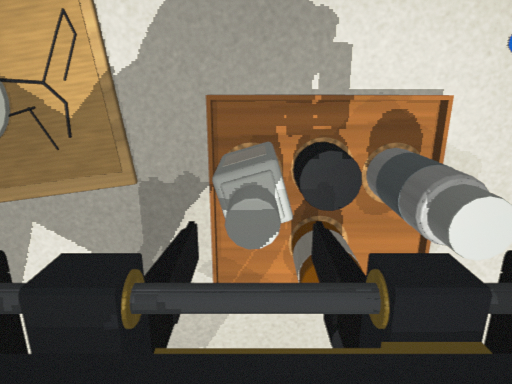

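The cap at (252,225) sits between the fingers, so I'll descend and grip.

>>> {"name": "move_arm", "arguments": {"moves": [0.002, -0.013, 0.16, 0, 0, 0, 0.151, 0, 0, 0, 0, 0, 0, 0, 0, 0]}}

```text
t: 3.0
eef_pos: [498.6, -231.4, 113.9]
tcp_rot: [3.14, -0.002, -0.0]
ft_force: [-0.6, -0.2, 0.5]
opening: 0.649
grip_force: 0.0
```

>>> {"name": "move_arm", "arguments": {"moves": [0, 0, 0, 0, 0, 0, 0, 0, 0, 0, 0, 0, 0, 0, 0, 0, 0, 0, 0, 0], "claw": 0}}

```text
t: 3.62
eef_pos: [498.1, -231.0, 112.6]
tcp_rot: [3.141, -0.0, -0.0]
ft_force: [-0.7, -0.5, 2.3]
opening: 0.355
grip_force: 30.0
```

>>> {"name": "move_arm", "arguments": {"moves": [0, 0, -0.1, 0, 0, 0, -0.3, 0, 0, 0, -0.35, 0, 0, 0, -0.35, 0, 0, 0, -0.07, 0, 0.018, -0.2, 0, 0, 0.018, -0.331, 0, 0, 0.018, -0.331, 0, 0, 0.018, -0.331, 0, 0, 0.018, -0.331, 0, 0]}}

```text
t: 4.88
eef_pos: [510.9, -0.7, 287.2]
tcp_rot: [-3.141, 0.002, -0.0]
ft_force: [1.5, -0.9, -2.8]
opening: 0.352
grip_force: 30.0
```

>>> {"name": "move_arm", "arguments": {"moves": [0.018, -0.331, 0, 0, 0.018, -0.331, 0, 0, 0.018, -0.331, 0, 0, 0.018, -0.331, 0, 0, 0.018, -0.331, 0, 0, 0.018, -0.331, 0, 0, 0.018, -0.331, 0, 0, 0, -0.131, 0, 0, 0, 0, 0, 0, 0, 0, 0, 0]}}

```text
t: 6.12
eef_pos: [530.6, 363.7, 287.6]
tcp_rot: [3.141, 0.001, -0.001]
ft_force: [-0.5, 0.4, -1.7]
opening: 0.352
grip_force: 30.0
```

Run:
```python
from h import *
import pickle
i=viewer.camera_info("wrist");cv2.imwrite("pics/w3.png",viewer.read_camera("wrist")[:,:,::-1]);pickle.dump(i,open("w3.pkl","wb"))
cv2.imwrite("pics/t3.png",viewer.read_camera("top")[:,:,::-1])
s=monitor.state();print(go((531,365,113),0,s),s["ft_force"],s["opening"])
```

```text
(array([ 0.002, -0.01 ,  1.167]), array([530.8, 363.6, 288. ]), array([ 3.141e+00,  0.000e+00, -2.000e-03])) [-0.18231703  0.43664708 -2.80219948] 0.3479801707050895
```

View pics/w3.png

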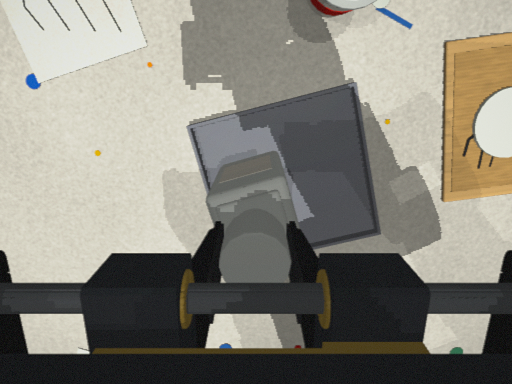

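Tray corners are visible at (190,124), (354,84) and (379,233). I'll work out the centre from these.

Run:
```python
from h import *
import pickle
i=pickle.load(open("w3.pkl","rb"))
P=[ray(i,u,18)[:2] for u in((190,124),(354,84),(379,233))]
c=(P[0]+P[2])/2;print(np.round(P),[round(np.linalg.norm(P[k]-P[k+1])) for k in(0,1)],c.round(1))
y=(P[0]-P[1]);a=np.arctan2(y[1],y[0])-np.pi/2;print("yaw",a)
R=np.array([[np.cos(a),-np.sin(a)],[np.sin(a),np.cos(a)]])
for q in((40,50),(40,-50),(-42,0)):print((c+q).round(1),"in tray",(R.T@q).round(), "  tray->world",(c+R@q).round(1))
```

```text
[[566. 446.]
 [614. 240.]
 [415. 189.]] [211, 206] [490.4 317.5]
yaw 0.2318839431497115
[530.4 367.5] in tray [50. 39.]   tray->world [517.8 375.4]
[530.4 267.5] in tray [ 27. -58.]   tray->world [540.8 278.1]
[448.4 317.5] in tray [-41.  10.]   tray->world [449.5 307.9]
```

>>> {"name": "move_arm", "arguments": {"moves": [0, -0.01, 0.35, 0, 0, 0, 0.35, 0, 0, 0, 0.3, 0, 0, 0, 0.1, 0, 0, 0, 0.055, 0, 0, 0, 0, 0, 0, 0, 0, 0]}}

```text
t: 7.1
eef_pos: [531.2, 366.6, 116.2]
tcp_rot: [-3.141, -0.002, -0.0]
ft_force: [-0.7, 0.7, -2.3]
opening: 0.35
grip_force: 30.0
```

>>> {"name": "move_arm", "arguments": {"moves": [0, 0, 0, 0, 0, 0, 0, 0, 0, 0, 0, 0, 0, 0, 0, 0], "claw": 62}}

```text
t: 7.6
eef_pos: [530.7, 366.4, 114.8]
tcp_rot: [-3.142, -0.0, -0.0]
ft_force: [-0.4, -0.6, -1.0]
opening: 0.647
grip_force: 0.0
```

>>> {"name": "move_arm", "arguments": {"moves": [0, 0, -0.25, 0, 0, 0, -0.35, 0, 0, 0, -0.1, 0, -0.016, 0.25, 0, 0, -0.016, 0.35, 0, 0, -0.016, 0.35, 0, 0, -0.016, 0.35, 0, 0, -0.016, 0.35, 0, 0, -0.016, 0.35, 0, 0, -0.016, 0.35, 0, 0], "claw": 66}}

```text
t: 8.85
eef_pos: [513.1, 12.2, 219.2]
tcp_rot: [3.142, 0.001, -0.0]
ft_force: [1.3, -0.5, -0.1]
opening: 0.695
grip_force: 0.0
```

>>> {"name": "move_arm", "arguments": {"moves": [-0.016, 0.35, 0, 0, -0.016, 0.35, 0, 0, -0.016, 0.35, 0, 0, -0.016, 0.35, 0, 0, -0.016, 0.35, 0, 0, -0.016, 0.35, 0, 0, -0.016, 0.313, 0, 0, 0, 0.15, 0, 0, 0, 0, 0, 0, 0, 0, 0, 0]}}

```text
t: 10.1
eef_pos: [496.9, -369.3, 219.5]
tcp_rot: [-3.141, 0.0, 0.0]
ft_force: [0.0, -0.4, -0.4]
opening: 0.694
grip_force: 0.0
```

Run:
```python
from h import *
s=monitor.state();print(go((496,-370.5,121),0,s),s["t"],s["opening"])
```

```text
(array([-0.005,  0.008,  0.657]), array([ 496.9, -369.3,  219.5]), array([-3.141,  0.   ,  0.   ])) 10.1 0.6940537939179455
```

Run:
```python
from h import *
i=viewer.camera_info("wrist");im=viewer.read_camera("wrist")[:,:,::-1].copy()
p=proj(i,(496,-370.5,144));print(p)
x,y=map(int,p);vis=cv2.resize(im[y-50:y+50,x-60:x+60],None,fx=4,fy=4,interpolation=cv2.INTER_CUBIC);cv2.circle(vis,(int((p[0]-x+60)*4),int((p[1]-y+50)*4)),int(4*340*21/ (390-144)/.97),(0,255,0),1)
cv2.imwrite("pics/w4.png",vis)
```

```text
[255.83181173 197.8791199 ]
```

View pics/w4.png

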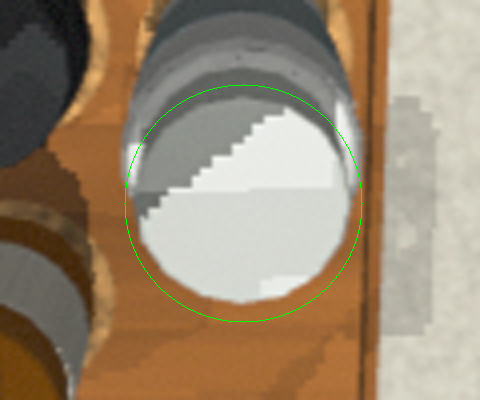

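The can cap is centred on the prediction, so I'll descend and grip.

>>> {"name": "move_arm", "arguments": {"moves": [-0.005, 0.008, 0.3, 0, 0, 0, 0.25, 0, 0, 0, 0.107, 0, 0, 0, 0, 0, 0, 0, 0, 0]}}

```text
t: 10.78
eef_pos: [496.6, -372.0, 122.7]
tcp_rot: [3.14, -0.002, -0.0]
ft_force: [0.2, 0.1, -0.3]
opening: 0.692
grip_force: 0.0
```

>>> {"name": "move_arm", "arguments": {"moves": [0, 0, 0, 0, 0, 0, 0, 0, 0, 0, 0, 0, 0, 0, 0, 0, 0, 0, 0, 0], "claw": 0}}

```text
t: 11.4
eef_pos: [496.1, -371.8, 121.5]
tcp_rot: [3.141, -0.0, -0.0]
ft_force: [-0.6, 1.1, 4.9]
opening: 0.436
grip_force: 30.0
```

>>> {"name": "move_arm", "arguments": {"moves": [0, 0, -0.1, 0, 0, 0, -0.3, 0, 0, 0, -0.35, 0, 0, 0, -0.35, 0, 0, 0, -0.05, 0, 0.019, -0.2, 0, 0, 0.019, -0.35, 0, 0, 0.019, -0.35, 0, 0, 0.019, -0.35, 0, 0, 0.019, -0.35, 0, 0]}}

```text
t: 12.65
eef_pos: [509.8, -130.1, 292.9]
tcp_rot: [-3.141, 0.001, -0.001]
ft_force: [0.4, 0.1, -1.5]
opening: 0.437
grip_force: 30.0
```

>>> {"name": "move_arm", "arguments": {"moves": [0.019, -0.35, 0, 0, 0.019, -0.35, 0, 0, 0.019, -0.35, 0, 0, 0.019, -0.35, 0, 0, 0.019, -0.35, 0, 0, 0.019, -0.35, 0, 0, 0.019, -0.35, 0, 0, 0, -0.21, 0, 0, 0, 0, 0, 0, 0, 0, 0, 0]}}

```text
t: 13.9
eef_pos: [530.1, 266.6, 293.0]
tcp_rot: [3.141, 0.001, -0.0]
ft_force: [0.5, -0.6, -2.3]
opening: 0.436
grip_force: 30.0
```

Run:
```python
from h import *
s=monitor.state();print(go((530.5,267.5,122),0,s),s["t"],s["opening"])
```

```text
(array([ 0.004, -0.007,  1.14 ]), array([530.1, 266.6, 293. ]), array([ 3.141e+00,  1.000e-03, -0.000e+00])) 13.9 0.43557499014762824
```

>>> {"name": "move_arm", "arguments": {"moves": [0.004, -0.007, 0.35, 0, 0, 0, 0.35, 0, 0, 0, 0.29, 0, 0, 0, 0.1, 0, 0, 0, 0.05, 0, 0, 0, 0, 0, 0, 0, 0, 0]}}

```text
t: 14.78
eef_pos: [531.6, 268.4, 124.0]
tcp_rot: [-3.141, -0.002, -0.0]
ft_force: [-0.1, -0.1, -1.3]
opening: 0.437
grip_force: 30.0
```

>>> {"name": "move_arm", "arguments": {"moves": [0, 0, 0, 0, 0, 0, 0, 0, 0, 0, 0, 0, 0, 0, 0, 0], "claw": 64}}

```text
t: 15.28
eef_pos: [531.1, 268.3, 122.7]
tcp_rot: [3.142, -0.0, -0.0]
ft_force: [0.2, -0.0, -0.2]
opening: 0.668
grip_force: 0.0
```

>>> {"name": "move_arm", "arguments": {"moves": [0, 0, -0.25, 0, 0, 0, -0.35, 0, 0, 0, -0.1, 0, -0.05, 0.25, 0, 0, -0.05, 0.35, 0, 0, -0.05, 0.35, 0, 0, -0.06, 0.35, 0, 0, -0.06, 0.35, 0, 0, -0.06, 0.35, 0, 0, -0.06, 0.35, 0, 0]}}

```text
t: 16.52
eef_pos: [471.7, -85.8, 227.2]
tcp_rot: [-3.141, 0.001, -0.0]
ft_force: [1.1, 0.7, 0.1]
opening: 0.673
grip_force: 0.0
```

>>> {"name": "move_arm", "arguments": {"moves": [-0.06, 0.35, 0, 0, -0.06, 0.35, 0, 0, -0.06, 0.35, 0, 0, -0.07, 0.35, 0, 0, -0.07, 0.15, 0, 0, -0.023, 0, 0, 0, 0, 0, 0, 0, 0, 0, 0, 0]}}

```text
t: 17.52
eef_pos: [421.2, -315.8, 227.7]
tcp_rot: [-3.142, -0.0, 0.001]
ft_force: [-0.4, 0.1, -0.4]
opening: 0.676
grip_force: 0.0
```

Run:
```python
from h import *
i=viewer.camera_info("wrist");im=viewer.read_camera("wrist")[:,:,::-1].copy();s=monitor.state();print(go((422,-299.5,118),0,s),s["t"],s["opening"])
p=proj(i,(422,-299.5,149));print(p)
x,y=map(int,p);vis=cv2.resize(im[y-100:y+50,x-100:x+100],None,fx=3,fy=3,interpolation=cv2.INTER_CUBIC);cv2.circle(vis,(int((p[0]-x+100)*3),int((p[1]-y+100)*3)),int(3*340*16/ (390-149)/.97),(0,255,0),1)
cv2.imwrite("pics/w5.png",vis)
```

```text
(array([ 0.005, -0.109,  0.732]), array([ 421.3, -315.8,  227.8]), array([ 3.142e+00, -0.000e+00,  1.000e-03])) 17.575 0.6743243724623064
[232.96360838 194.62032764]
```

View pics/w5.png

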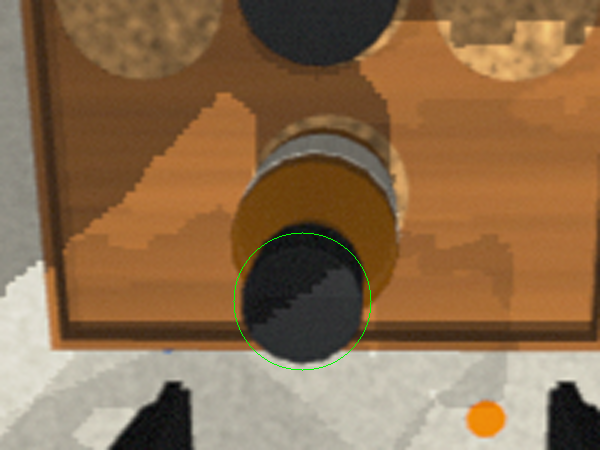

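The cap matches the predicted circle, so I'll align and grip the amber bottle.

>>> {"name": "move_arm", "arguments": {"moves": [0.005, -0.109, 0, 0, 0, 0, 0, 0, 0, 0, 0.3, 0, 0, 0, 0.3, 0, 0, 0, 0.132, 0, 0, 0, 0, 0, 0, 0, 0, 0]}}

```text
t: 18.45
eef_pos: [422.1, -300.6, 118.8]
tcp_rot: [3.141, -0.001, -0.0]
ft_force: [-0.1, -0.4, 0.3]
opening: 0.673
grip_force: 0.0
```

>>> {"name": "move_arm", "arguments": {"moves": [0, 0, 0, 0, 0, 0, 0, 0, 0, 0, 0, 0, 0, 0, 0, 0, 0, 0, 0, 0], "claw": 0}}

```text
t: 19.08
eef_pos: [421.6, -300.4, 118.0]
tcp_rot: [3.141, -0.0, -0.0]
ft_force: [0.9, 0.8, 1.2]
opening: 0.32
grip_force: 30.0
```

>>> {"name": "move_arm", "arguments": {"moves": [0, 0, -0.1, 0, 0, 0, -0.3, 0, 0, 0, -0.35, 0, 0, 0, -0.35, 0, 0, 0, -0.07, 0, 0.06, -0.2, 0, 0, 0.06, -0.35, 0, 0, 0.06, -0.35, 0, 0, 0.06, -0.35, 0, 0, 0.06, -0.35, 0, 0]}}

```text
t: 20.32
eef_pos: [466.2, -58.6, 292.7]
tcp_rot: [-3.141, 0.001, -0.001]
ft_force: [0.6, 0.3, -2.0]
opening: 0.32
grip_force: 30.0
```

>>> {"name": "move_arm", "arguments": {"moves": [0, -0.35, 0, 0, 0, -0.35, 0, 0, 0, -0.35, 0, 0, 0, -0.35, 0, 0, -0.04, -0.35, 0, 0, -0.04, -0.35, 0, 0, -0.04, -0.3, 0, 0, 0, -0.12, 0, 0, 0, 0, 0, 0, 0, 0, 0, 0]}}

```text
t: 21.58
eef_pos: [448.9, 316.5, 293.1]
tcp_rot: [3.141, 0.001, -0.001]
ft_force: [0.7, -1.0, -2.5]
opening: 0.319
grip_force: 30.0
```

Run:
```python
from h import *
s=monitor.state();print(go((448,317.5,118.5),0,s),s["t"],s["opening"])
```

```text
(array([-0.006, -0.007,  1.164]), array([448.9, 316.5, 293.1]), array([ 3.141e+00,  1.000e-03, -1.000e-03])) 21.575 0.3191290477563324
```

>>> {"name": "move_arm", "arguments": {"moves": [-0.006, -0.007, 0.35, 0, 0, 0, 0.35, 0, 0, 0, 0.31, 0, 0, 0, 0.1, 0, 0, 0, 0.05, 0, 0, 0, 0, 0, 0, 0, 0, 0]}}

```text
t: 22.45
eef_pos: [448.5, 318.9, 120.7]
tcp_rot: [-3.141, -0.002, -0.0]
ft_force: [0.3, -0.2, -1.9]
opening: 0.323
grip_force: 30.0
```

>>> {"name": "move_arm", "arguments": {"moves": [0, 0, 0, 0, 0, 0, 0, 0, 0, 0, 0, 0, 0, 0, 0, 0], "claw": 62}}

```text
t: 22.95
eef_pos: [448.0, 318.7, 119.4]
tcp_rot: [3.142, -0.0, -0.0]
ft_force: [0.1, 0.1, 0.6]
opening: 0.638
grip_force: 0.0
```

>>> {"name": "move_arm", "arguments": {"moves": [0, 0, -0.25, 0, 0, 0, -0.35, 0, 0, 0, -0.15, 0, 0, 0, 0, 0, 0, 0, 0, 0, 0, 0, 0, 0]}}

```text
t: 23.7
eef_pos: [447.6, 318.5, 230.5]
tcp_rot: [3.14, 0.002, -0.0]
ft_force: [-0.3, 0.0, 0.4]
opening: 0.65
grip_force: 0.0
```

Run:
```python
from h import *
s=monitor.state();print(s["t"],s["eef_pos"])
im=cv2.imread("pics/t3.png")
a=viewer.read_camera("top")[:,:,::-1];b=viewer.read_camera("scene")[:,:,::-1]
cv2.imwrite("pics/p5.png",np.hstack([cv2.resize(a[170:290,90:420],None,fx=1.2,fy=2),b[70:310,80:380]]) if 0 else np.vstack([cv2.resize(a[150:300,90:410],(640,300)),cv2.resize(b[70:290,90:370],(640,300))]))
```

```text
23.7 [447.60600092 318.45135993 230.53813035]
```

View pics/p5.png

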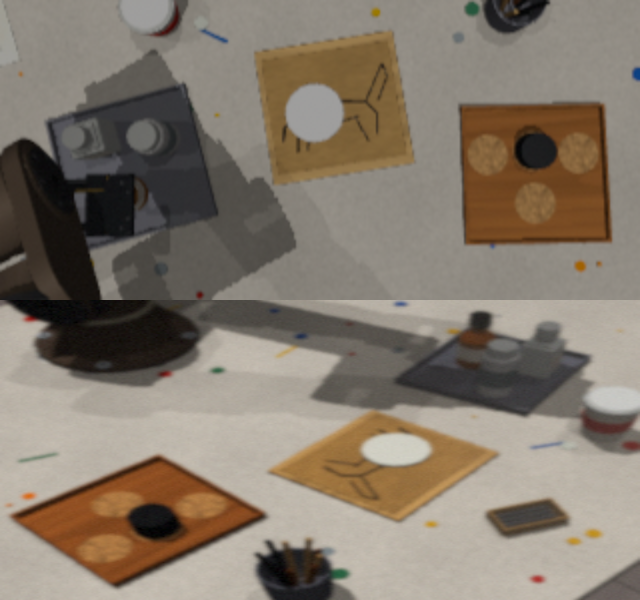

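All three stand upright in the tray and the jar is untouched. I'll look at the coaster on the way to the jar.

>>> {"name": "move_arm", "arguments": {"moves": [0.058, 0.32, 0, 0, 0.058, 0.32, 0, 0, 0.058, 0.32, 0, 0, 0.058, 0.32, 0, 0, 0.058, 0.32, 0, 0, 0.058, 0.32, 0, 0, 0, 0, 0, 0, 0, 0, 0, 0], "claw": 80}}

```text
t: 24.8
eef_pos: [499.9, 30.9, 231.5]
tcp_rot: [-3.141, 0.001, -0.001]
ft_force: [0.2, 0.1, 0.4]
opening: 0.842
grip_force: 0.0
```

Run:
```python
from h import *
i=viewer.camera_info("wrist");im=viewer.read_camera("wrist")[:,:,::-1].copy();s=monitor.state();print(s["t"],s["eef_pos"])
H,S,V=cv2.split(cv2.cvtColor(im,cv2.COLOR_BGR2HSV));p=proj(i,(567,34,15));print(p,H[int(p[1]),int(p[0])],S[int(p[1]),int(p[0])],V[int(p[1]),int(p[0])])
m=(S<60)&(V>90);m[245:]=0
for c,st,l in blob(m):
    if l[int(p[1]),int(p[0])]:
        k=max(cv2.findContours(l.astype(np.uint8),0,2)[0],key=len);e=cv2.fitEllipse(k);print(c,st,e,ray(i,e[0],15))
        T=np.array(i["camera_from_world"]);print("exp diam",340.4*90/(T[:3,:3]@ray(i,e[0],15)+T[:3,3])[2])
        cv2.ellipse(im,e,(0,255,0),1)
cv2.imwrite("pics/w6.png",im)
```

```text
24.85 [499.8134595   31.31935058 231.62911135]
[251.5138837   99.45882278] 39 17 154
[250.3, 98.2] [210, 56, 82, 85, 5443] ((250.3199005126953, 98.17467498779297), (81.19283294677734, 83.60836029052734), 176.99557495117188) [568.36703685  35.30566543  15.        ]
exp diam 81.93715372575349
```

View pics/w6.png

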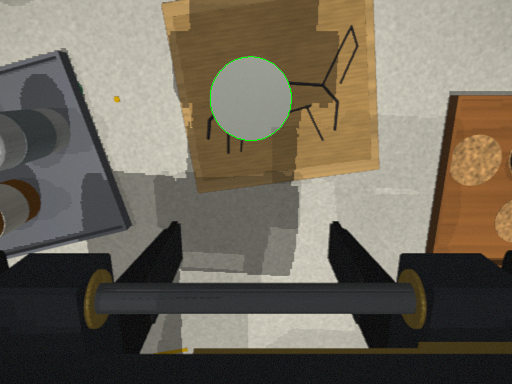

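The coaster fits cleanly at (568,35). Next is the jar.

>>> {"name": "move_arm", "arguments": {"moves": [0.001, 0.316, 0, 0, 0.001, 0.316, 0, 0, 0.001, 0.316, 0, 0, 0.001, 0.316, 0, 0, 0.001, 0.316, 0, 0, 0.001, 0.316, 0, 0, 0.001, 0.312, 0, 0, 0, 0, 0.4, 0, 0, 0, 0, 0, 0, 0, 0, 0]}}

```text
t: 26.1
eef_pos: [501.9, -299.8, 173.4]
tcp_rot: [3.141, -0.001, 0.001]
ft_force: [-0.7, 0.2, -0.5]
opening: 0.84
grip_force: 0.0
```

Run:
```python
from h import *
i=viewer.camera_info("wrist");im=viewer.read_camera("wrist")[:,:,::-1].copy();s=monitor.state();print(go((501,-300,22),0,s),s["t"],s["opening"])
p=proj(i,(501,-300,50));print(p,monitor.state()["eef_pos"])
x,y=map(int,p);vis=cv2.resize(im[y-110:y+70,x-120:x+120],None,fx=3,fy=3,interpolation=cv2.INTER_CUBIC)
T=np.array(i["camera_from_world"]);d=(T[:3,:3]@np.array([501,-300,50])+T[:3,3])[2]
cv2.circle(vis,(int((p[0]-x+120)*3),int((p[1]-y+110)*3)),int(3*340*27/d),(0,255,0),1)
cv2.imwrite("pics/w7.png",vis)
```

```text
(array([-0.01 , -0.002,  1.013]), array([ 502.1, -300.1,  174. ]), array([ 3.14e+00, -2.00e-03,  1.00e-03])) 26.15 0.8394770585239454
[254.40774615 181.62709518] [ 502.11986571 -300.06685372  173.96116204]
```

View pics/w7.png

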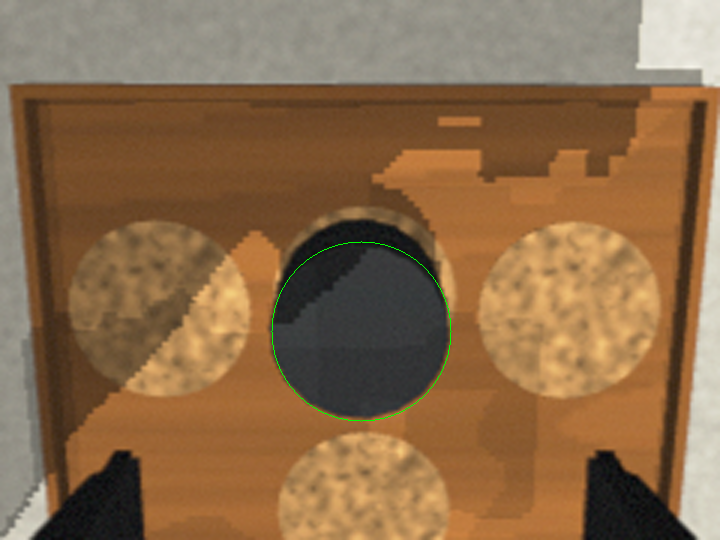

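The lid fits the circle, so I'll grip the jar.

>>> {"name": "move_arm", "arguments": {"moves": [-0.006, 0, 0.35, 0, 0, 0, 0.35, 0, 0, 0, 0.2, 0, 0, 0, 0.113, 0, 0, 0, 0, 0, 0, 0, 0, 0]}}

```text
t: 26.9
eef_pos: [500.9, -301.0, 21.5]
tcp_rot: [3.14, -0.002, -0.0]
ft_force: [0.5, -0.4, 1.2]
opening: 0.838
grip_force: 0.0
```

>>> {"name": "move_arm", "arguments": {"moves": [0, 0, 0, 0, 0, 0, 0, 0, 0, 0, 0, 0, 0, 0, 0, 0, 0, 0, 0, 0], "claw": 0}}

```text
t: 27.52
eef_pos: [500.1, -300.6, 20.2]
tcp_rot: [3.141, -0.0, -0.0]
ft_force: [-1.4, 1.5, 5.2]
opening: 0.575
grip_force: 30.0
```

Run:
```python
from h import *
s=monitor.state();print(s["eef_pos"],s["opening"]*95.1,s["grip_force"])
```

```text
[ 500.11816972 -300.5610456    20.24837477] 54.687673068763864 30.00114295107778
```

>>> {"name": "move_arm", "arguments": {"moves": [0, 0, -0.1, 0, 0, 0, -0.3, 0, 0.02, -0.1, -0.2, 0, 0.064, -0.3, 0, 0, 0.075, -0.35, 0, 0, 0.075, -0.35, 0, 0, 0.075, -0.35, 0, 0, 0.075, -0.35, 0, 0, 0.065, -0.3, 0, 0, 0, -0.137, 0, 0]}}

```text
t: 28.78
eef_pos: [567.8, 37.0, 110.5]
tcp_rot: [3.141, -0.001, 0.002]
ft_force: [-0.4, -0.5, -1.2]
opening: 0.576
grip_force: 30.0
```

>>> {"name": "move_arm", "arguments": {"moves": [0, 0, 0, 0, 0, 0, 0, 0]}}

```text
t: 29.02
eef_pos: [567.4, 33.9, 110.1]
tcp_rot: [3.141, 0.0, -0.001]
ft_force: [-0.5, 0.1, -1.1]
opening: 0.576
grip_force: 30.0
```

Run:
```python
from h import *
s=monitor.state();print(go((567.5,35,32),0,s),s["t"],s["ft_force"])
```

```text
(array([ 0.001, -0.007,  0.521]), array([567.4,  33.9, 110.1]), array([ 3.141e+00,  0.000e+00, -1.000e-03])) 29.025 [-0.51929199  0.05700481 -1.09743557]
```

>>> {"name": "move_arm", "arguments": {"moves": [0, -0.004, 0.25, 0, 0, 0, 0.17, 0, 0, 0, 0.07, 0, 0, 0, 0.02, 0, 0, 0, 0, 0, 0, 0, 0, 0]}}

```text
t: 29.78
eef_pos: [568.0, 35.4, 34.2]
tcp_rot: [3.141, -0.001, -0.0]
ft_force: [-0.5, 0.6, -2.0]
opening: 0.575
grip_force: 30.0
```

>>> {"name": "move_arm", "arguments": {"moves": [0, 0, 0.012, 0, 0, 0, 0, 0, 0, 0, 0, 0]}}

```text
t: 30.15
eef_pos: [567.6, 35.6, 31.7]
tcp_rot: [3.141, -0.0, -0.0]
ft_force: [0.6, 1.3, -1.1]
opening: 0.577
grip_force: 30.0
```

>>> {"name": "move_arm", "arguments": {"moves": [0, 0, 0, 0, 0, 0, 0, 0, 0, 0, 0, 0, 0, 0, 0, 0], "claw": 82}}

```text
t: 30.65
eef_pos: [567.6, 35.6, 31.7]
tcp_rot: [3.142, -0.0, -0.0]
ft_force: [-0.0, -0.3, -0.1]
opening: 0.856
grip_force: 0.0
```

>>> {"name": "move_arm", "arguments": {"moves": [0, 0, -0.2, 0, 0, 0, -0.35, 0, -0.15, 0, -0.35, 0, -0.3, 0, -0.35, 0, 0, 0, 0, 0, 0, 0, 0, 0]}}

```text
t: 31.4
eef_pos: [504.6, 35.6, 213.9]
tcp_rot: [3.141, -0.0, -0.0]
ft_force: [0.3, -0.3, -0.6]
opening: 0.863
grip_force: 0.0
```

Run:
```python
from h import *
i=viewer.camera_info("wrist");im=viewer.read_camera("wrist")[:,:,::-1].copy();s=monitor.state();print(s["t"],s["eef_pos"])
p=proj(i,(568,35,15));q=proj(i,(568,35,61));print(p,q)
T=np.array(i["camera_from_world"])
for u,P,r in((p,(568,35,15),45),(q,(568,35,61),27)):
    d=(T[:3,:3]@np.array(P)+T[:3,3])[2];cv2.circle(im,tuple(int(round(a)) for a in u),int(340*r/d),(0,255,0),1)
cv2.imwrite("pics/w8.png",im)
```

```text
31.45 [504.61982436  35.53885224 213.15712036]
[254.87405922 103.85045498] [254.86611997 105.95642085]
```

View pics/w8.png

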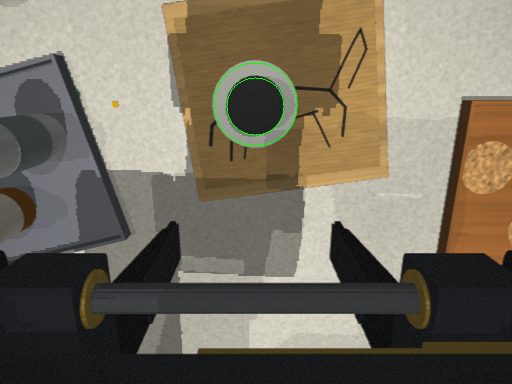

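The jar is centred on the coaster at (255,105), matching both circles. Now for the returns, starting with the bottle.

>>> {"name": "move_arm", "arguments": {"moves": [-0.06, -0.3, 0, 0, -0.06, -0.35, 0, 0, -0.06, -0.35, 0, 0, -0.07, -0.35, 0, 0, -0.07, -0.35, 0, 0, -0.057, -0.187, 0, 0, 0, 0, 0, 0, 0, 0, 0, 0], "claw": 62}}

```text
t: 32.45
eef_pos: [448.1, 318.1, 212.8]
tcp_rot: [3.14, 0.002, -0.0]
ft_force: [-0.4, -0.5, -0.4]
opening: 0.657
grip_force: 0.0
```

Run:
```python
from h import *
s=monitor.state();print(go((448,318.7,119),0,s),s["t"],s["ft_force"])
```

```text
(array([ 0.   , -0.005,  0.626]), array([448.1, 318.1, 212.8]), array([ 3.14e+00,  2.00e-03, -0.00e+00])) 32.45 [-0.44651293 -0.49657861 -0.38238443]
```

Grip, then lift 174 mm and travel back.

>>> {"name": "move_arm", "arguments": {"moves": [0, -0.003, 0.3, 0, 0, 0, 0.23, 0, 0, 0, 0.096, 0, 0, 0, 0, 0, 0, 0, 0, 0]}}

```text
t: 33.08
eef_pos: [448.6, 319.1, 121.2]
tcp_rot: [-3.141, -0.002, -0.001]
ft_force: [-0.7, 0.1, -0.7]
opening: 0.652
grip_force: 0.0
```

>>> {"name": "move_arm", "arguments": {"moves": [0, 0, 0, 0, 0, 0, 0, 0, 0, 0, 0, 0, 0, 0, 0, 0, 0, 0, 0, 0], "claw": 0}}

```text
t: 33.7
eef_pos: [448.0, 319.2, 120.2]
tcp_rot: [-3.142, -0.0, -0.0]
ft_force: [0.2, 0.5, 2.8]
opening: 0.317
grip_force: 30.0
```

>>> {"name": "move_arm", "arguments": {"moves": [0, 0, -0.1, 0, 0, 0, -0.3, 0, 0, 0, -0.35, 0, 0, 0, -0.35, 0, 0, 0, -0.06, 0, 0.04, 0.2, 0, 0, 0.04, 0.35, 0, 0, 0.04, 0.35, 0, 0, 0, 0.35, 0, 0, 0, 0.35, 0, 0]}}

```text
t: 34.95
eef_pos: [465.0, 77.5, 293.4]
tcp_rot: [3.141, 0.002, -0.0]
ft_force: [0.8, 0.4, -2.1]
opening: 0.32
grip_force: 30.0
```

>>> {"name": "move_arm", "arguments": {"moves": [0, 0.35, 0, 0, 0, 0.35, 0, 0, -0.06, 0.35, 0, 0, -0.06, 0.35, 0, 0, -0.06, 0.35, 0, 0, -0.06, 0.35, 0, 0, -0.055, 0.3, 0, 0, 0, 0.12, 0, 0, 0, 0, 0, 0, 0, 0, 0, 0]}}

```text
t: 36.2
eef_pos: [421.6, -297.6, 293.9]
tcp_rot: [-3.141, 0.001, 0.0]
ft_force: [0.4, 0.2, -3.0]
opening: 0.317
grip_force: 30.0
```

Run:
```python
from h import *
s=monitor.state();print(go((421.7,-300.2,118.5),0,s),s["t"],s["opening"]*95.1)
```

```text
(array([0.002, 0.018, 1.169]), array([ 421.6, -297.6,  293.9]), array([-3.141e+00,  1.000e-03,  0.000e+00])) 36.2 30.15250943592653
```

>>> {"name": "move_arm", "arguments": {"moves": [0.002, 0.015, 0.35, 0, 0, 0, 0.35, 0, 0, 0, 0.31, 0, 0, 0, 0.1, 0, 0, 0, 0.052, 0, 0, 0, 0, 0, 0, 0, 0, 0]}}

```text
t: 37.08
eef_pos: [422.2, -301.4, 121.1]
tcp_rot: [3.14, -0.001, -0.0]
ft_force: [0.4, -0.3, -2.6]
opening: 0.321
grip_force: 30.0
```

>>> {"name": "move_arm", "arguments": {"moves": [0, 0, 0.007, 0, 0, 0, 0, 0, 0, 0, 0, 0]}}

```text
t: 37.45
eef_pos: [422.1, -301.5, 119.9]
tcp_rot: [3.14, -0.001, -0.0]
ft_force: [0.7, 0.6, 5.3]
opening: 0.323
grip_force: 30.0
```

>>> {"name": "move_arm", "arguments": {"moves": [0, 0, 0, 0, 0, 0, 0, 0, 0, 0, 0, 0, 0, 0, 0, 0], "claw": 62}}

```text
t: 37.95
eef_pos: [421.8, -301.2, 118.8]
tcp_rot: [3.141, -0.0, -0.0]
ft_force: [-0.6, 0.4, -0.1]
opening: 0.638
grip_force: 0.0
```

>>> {"name": "move_arm", "arguments": {"moves": [0, 0, -0.25, 0, 0, 0, -0.35, 0, 0, 0, -0.12, 0, 0.06, -0.25, 0, 0, 0.06, -0.35, 0, 0, 0.06, -0.35, 0, 0, 0.06, -0.35, 0, 0, 0.06, -0.35, 0, 0, 0.06, -0.35, 0, 0, 0.06, -0.35, 0, 0]}}

```text
t: 39.2
eef_pos: [485.0, 53.1, 226.9]
tcp_rot: [3.141, -0.0, -0.0]
ft_force: [0.4, -0.8, 0.2]
opening: 0.654
grip_force: 0.0
```

>>> {"name": "move_arm", "arguments": {"moves": [0.07, -0.35, 0, 0, 0.07, -0.35, 0, 0, 0.07, -0.35, 0, 0, 0.07, -0.25, 0, 0, 0.028, -0.145, 0, 0, 0, 0, 0, 0, 0, 0, 0, 0], "claw": 66}}

```text
t: 40.08
eef_pos: [531.0, 267.1, 226.7]
tcp_rot: [3.141, 0.0, -0.001]
ft_force: [0.4, -0.8, -1.3]
opening: 0.693
grip_force: 0.0
```

Run:
```python
from h import *
s=monitor.state();print(go((531.1,268.3,122.2),0,s),s["t"],s["opening"]*95.1)
```

```text
(array([ 0.001, -0.008,  0.697]), array([531. , 267.1, 226.7]), array([ 3.141e+00,  0.000e+00, -1.000e-03])) 40.075 65.8866605199943
```

>>> {"name": "move_arm", "arguments": {"moves": [0.001, -0.006, 0.35, 0, 0, 0, 0.24, 0, 0, 0, 0.107, 0, 0, 0, 0, 0, 0, 0, 0, 0]}}

```text
t: 40.7
eef_pos: [532.0, 268.9, 123.7]
tcp_rot: [-3.141, -0.002, -0.001]
ft_force: [0.0, -0.2, 0.9]
opening: 0.696
grip_force: 0.0
```

>>> {"name": "move_arm", "arguments": {"moves": [0, 0, 0, 0, 0, 0, 0, 0, 0, 0, 0, 0, 0, 0, 0, 0, 0, 0, 0, 0], "claw": 0}}

```text
t: 41.32
eef_pos: [531.5, 269.2, 122.6]
tcp_rot: [-3.141, -0.001, -0.0]
ft_force: [0.3, 0.3, 4.0]
opening: 0.434
grip_force: 30.0
```

>>> {"name": "move_arm", "arguments": {"moves": [0, 0, -0.1, 0, 0, 0, -0.3, 0, 0, 0, -0.35, 0, 0, 0, -0.35, 0, 0, 0, -0.05, 0, -0.02, 0.2, 0, 0, -0.02, 0.35, 0, 0, -0.02, 0.35, 0, 0, -0.02, 0.35, 0, 0, -0.02, 0.35, 0, 0]}}

```text
t: 42.58
eef_pos: [515.3, 27.4, 294.0]
tcp_rot: [3.141, 0.002, -0.0]
ft_force: [1.2, -0.0, -0.9]
opening: 0.436
grip_force: 30.0
```

>>> {"name": "move_arm", "arguments": {"moves": [-0.02, 0.35, 0, 0, -0.02, 0.35, 0, 0, -0.02, 0.35, 0, 0, -0.02, 0.35, 0, 0, -0.02, 0.35, 0, 0, -0.02, 0.35, 0, 0, -0.013, 0.35, 0, 0, 0, 0.21, 0, 0, 0, 0, 0, 0, 0, 0, 0, 0]}}

```text
t: 43.82
eef_pos: [495.8, -369.3, 294.1]
tcp_rot: [-3.14, 0.001, -0.0]
ft_force: [-0.2, 0.3, -2.0]
opening: 0.435
grip_force: 30.0
```

Run:
```python
from h import *
s=monitor.state();print(go((496.3,-371.5,122),0,s),s["t"],s["opening"]*95.1)
```

```text
(array([0.005, 0.016, 1.147]), array([ 495.8, -369.3,  294.1]), array([-3.14e+00,  1.00e-03, -0.00e+00])) 43.825 41.353665525784194
```

>>> {"name": "move_arm", "arguments": {"moves": [0.004, 0.01, 0.35, 0, 0, 0, 0.35, 0, 0, 0, 0.29, 0, 0, 0, 0.1, 0, 0, 0, 0.057, 0, 0, 0, 0, 0, 0, 0, 0, 0]}}

```text
t: 44.7
eef_pos: [497.2, -371.8, 124.1]
tcp_rot: [3.14, -0.001, -0.0]
ft_force: [-0.4, -0.0, -1.8]
opening: 0.436
grip_force: 30.0
```

>>> {"name": "move_arm", "arguments": {"moves": [0, 0, 0, 0, 0, 0, 0, 0, 0, 0, 0, 0, 0, 0, 0, 0], "claw": 64}}

```text
t: 45.2
eef_pos: [496.7, -371.6, 122.8]
tcp_rot: [3.141, -0.0, -0.0]
ft_force: [0.1, -0.1, -0.0]
opening: 0.671
grip_force: 0.0
```

>>> {"name": "move_arm", "arguments": {"moves": [0, 0, -0.25, 0, 0, 0, -0.35, 0, 0, 0, -0.1, 0, 0.016, -0.25, 0, 0, 0.016, -0.35, 0, 0, 0.016, -0.35, 0, 0, 0.016, -0.35, 0, 0, 0.016, -0.35, 0, 0, 0.016, -0.35, 0, 0, 0.016, -0.35, 0, 0]}}

```text
t: 46.45
eef_pos: [513.3, -17.3, 227.2]
tcp_rot: [-3.142, 0.001, -0.0]
ft_force: [0.4, 0.1, 0.6]
opening: 0.672
grip_force: 0.0
```

>>> {"name": "move_arm", "arguments": {"moves": [0.016, -0.35, 0, 0, 0.016, -0.35, 0, 0, 0.016, -0.35, 0, 0, 0.016, -0.35, 0, 0, 0.016, -0.35, 0, 0, 0.016, -0.35, 0, 0, 0.016, -0.3, 0, 0, 0, -0.17, 0, 0, 0, 0, 0, 0, 0, 0, 0, 0]}}

```text
t: 47.7
eef_pos: [530.6, 365.4, 227.4]
tcp_rot: [3.141, 0.0, -0.001]
ft_force: [-0.6, 0.2, 1.1]
opening: 0.672
grip_force: 0.0
```

Run:
```python
from h import *
s=monitor.state();print(go((530.7,366.4,114.5),0,s),s["t"],s["opening"]*95.1)
```

```text
(array([ 0.001, -0.007,  0.753]), array([530.6, 365.4, 227.4]), array([ 3.141e+00,  0.000e+00, -1.000e-03])) 47.7 63.921360123694136
```

>>> {"name": "move_arm", "arguments": {"moves": [0.001, -0.005, 0.35, 0, 0, 0, 0.29, 0, 0, 0, 0.113, 0, 0, 0, 0, 0, 0, 0, 0, 0]}}

```text
t: 48.32
eef_pos: [531.6, 367.3, 116.5]
tcp_rot: [-3.14, -0.002, -0.001]
ft_force: [-0.6, -0.0, -0.1]
opening: 0.669
grip_force: 0.0
```

>>> {"name": "move_arm", "arguments": {"moves": [0, 0, 0, 0, 0, 0, 0, 0, 0, 0, 0, 0, 0, 0, 0, 0, 0, 0, 0, 0], "claw": 0}}

```text
t: 48.95
eef_pos: [530.8, 367.3, 114.9]
tcp_rot: [3.142, -0.0, -0.0]
ft_force: [-1.1, -1.2, 2.0]
opening: 0.357
grip_force: 30.0
```

>>> {"name": "move_arm", "arguments": {"moves": [0, 0, -0.1, 0, 0, 0, -0.3, 0, 0, 0, -0.35, 0, 0, 0, -0.35, 0, 0, 0, -0.07, 0, -0.018, 0.2, 0, 0, -0.018, 0.35, 0, 0, -0.018, 0.35, 0, 0, -0.018, 0.35, 0, 0, -0.018, 0.35, 0, 0]}}

```text
t: 50.2
eef_pos: [516.3, 125.6, 289.5]
tcp_rot: [3.141, 0.002, -0.0]
ft_force: [1.5, -0.2, -2.2]
opening: 0.353
grip_force: 29.9
```

>>> {"name": "move_arm", "arguments": {"moves": [-0.018, 0.35, 0, 0, -0.018, 0.35, 0, 0, -0.018, 0.35, 0, 0, -0.018, 0.35, 0, 0, -0.018, 0.35, 0, 0, -0.018, 0.3, 0, 0, -0.018, 0.3, 0, 0, 0, 0.035, 0, 0, 0, 0, 0, 0, 0, 0, 0, 0]}}

```text
t: 51.45
eef_pos: [498.1, -229.4, 290.1]
tcp_rot: [-3.141, 0.0, 0.001]
ft_force: [-0.5, 0.4, -2.8]
opening: 0.353
grip_force: 29.9
```

Run:
```python
from h import *
s=monitor.state();print(go((498.3,-231.4,114.5),0,s),s["t"],s["opening"]*95.1)
```

```text
(array([0.002, 0.014, 1.171]), array([ 498.1, -229.4,  290.1]), array([-3.141e+00,  0.000e+00,  1.000e-03])) 51.45 33.59385932438573
```

Lower, release, and retreat to the same viewpoint as the first measurement, (410,-299,281).

>>> {"name": "move_arm", "arguments": {"moves": [0.001, 0.01, 0.35, 0, 0, 0, 0.35, 0, 0, 0, 0.31, 0, 0, 0, 0.1, 0, 0, 0, 0.06, 0, 0, 0, 0, 0, 0, 0, 0, 0]}}

```text
t: 52.32
eef_pos: [498.8, -232.2, 116.0]
tcp_rot: [3.141, -0.002, -0.0]
ft_force: [-0.1, 1.2, -2.1]
opening: 0.355
grip_force: 30.0
```

>>> {"name": "move_arm", "arguments": {"moves": [0, 0, 0, 0, 0, 0, 0, 0, 0, 0, 0, 0, 0, 0, 0, 0], "claw": 62}}

```text
t: 52.82
eef_pos: [498.3, -232.0, 114.9]
tcp_rot: [3.141, -0.0, -0.0]
ft_force: [0.0, 0.6, -0.1]
opening: 0.643
grip_force: 0.0
```

>>> {"name": "move_arm", "arguments": {"moves": [0, 0, -0.25, 0, 0, 0, -0.35, 0, 0, 0, -0.35, 0, 0, 0, -0.15, 0, -0.29, 0.22, 0, 0, -0.29, 0.23, 0, 0, 0, 0, 0, 0, 0, 0, 0, 0]}}

```text
t: 53.82
eef_pos: [411.5, -299.4, 279.9]
tcp_rot: [3.142, -0.0, -0.001]
ft_force: [-0.2, 0.2, 0.1]
opening: 0.655
grip_force: 0.0
```

Run:
```python
from h import *
i=viewer.camera_info("wrist");im=viewer.read_camera("wrist")[:,:,::-1].copy();s=monitor.state();print(s["t"],s["eef_pos"])
T=np.array(i["camera_from_world"])
for P,r in(((498.3,-232,142),17),((496,-370.5,144),21),((422,-299.5,149),16)):
    d=(T[:3,:3]@np.array(P)+T[:3,3])[2];u=proj(i,P);cv2.circle(im,tuple(int(round(a)) for a in u),int(340*r/d),(0,255,0),1)
b=viewer.read_camera("scene")[:,:,::-1]
cv2.imwrite("pics/w9.png",np.hstack([cv2.resize(im[0:210,140:390],(480,403)),cv2.resize(b[70:310,70:250],(302,403))]))
```

```text
53.875 [ 411.83200701 -299.09540995  279.79600353]
```

View pics/w9.png

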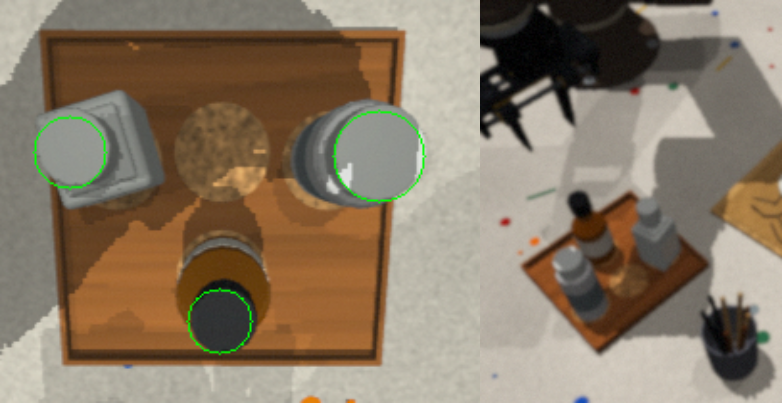

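All three caps sit on their starting circles, upright, so I'll hand in.

```bash
python3 -c "
from cell import order
print(order.job_done())"
```

```text
the job is handed in; nothing more can be done
None
```

I handed the job in at about 54 s: the ink jar is centred on the coaster, and the bottle, can and square bottle are back upright on their starting spots by the wrist camera; the judge's verdict wasn't shown.

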